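Fit the lid pair to the humidity canister and take off its cap

TASK

The open humidity canister in the display case's pulled-out tray needs its perforated vent lid, which is kept nested under a slip cap: pick up the lid pair from the sideboard as one, by the rim of the vent lid so that the cap rides on it and keeps its holes covered, and without dropping it lower it in line onto the canister's mouth until the vent lid is fully home. Only then grip the cap alone and lift it off so that the canister can breathe, with the vent lid staying seated level, and finish still holding the cap in the gripper, at rest, a good hand's breadth above the vent lid. The canister and the other things in the tray and on the sideboard stay where they are.

Things in the scene. Friction and masses are not known exactly. Their poses are not given: they have to be found in the camera images.
- canister: The open humidity canister: a steel jar standing loose in the tray, about 0.55 kg. Body 62 mm across and 60 mm high, then a straight neck 46 mm across outside with a bore of 38 mm, its flat rim 85 mm above the underside; the bore is about 25 mm deep. Origin: centre of the underside, z up along the axis.
- vent_lid: Inner lid of the pair, aluminium, 0.14 kg, standing on its plug on the sideboard. Origin: centre of the plug's foot, z up. Plug 0 to 14 mm (tapers from 35 to 26 mm across at the foot), knurled rim 56 mm across from 14 to 24 mm, perforated boss 38 mm across from 24 to 30 mm. Fully home, its rim rests on the neck's rim: origin 71 mm above the canister's origin, 1.5 mm of play all round the plug.
- cap: Outer lid of the pair, plain aluminium slip cap, no knob, 0.07 kg: 50 mm across, 26 mm high, hollow below (42 mm across, 22 mm deep). Origin: centre of its lower edge, z up. It stands loose on the vent lid's rim, over the boss with 2 mm of play all round, origin 24 mm above the vent lid's; the rim stands 3 mm out past it all round.
- case: Glass display case with its teak tray pulled out, all fixed to the sideboard. Origin: middle of the open tray, at sideboard height. In its own axes the open tray spans x +-150 mm, y -130 to +130 mm, floor 16 mm and rims up to 38 mm above the sideboard; the case stands at y -430 to -130 mm, x +-190 mm, 204 mm high.
- knight: Bystander: carved bone chess knight in the tray, base 38 mm across, 67 mm high. Origin: centre of the underside, z up.
- bishop: Bystander: bronze chess bishop in the tray, base 38 mm across, 74 mm high. Origin: centre of the underside, z up.
- magnifier: Bystander: horn-handled magnifier lying on the sideboard, lens ring 62 mm across, handle out to 120 mm from the lens centre along its +y, 12 mm high. Origin: centre of the lens on the underside.
- pin_dish: Bystander: small enamel dish with pins, 70 mm across, 16 mm high, on the sideboard. Origin: centre of the underside.

How it is judged (in metres and radians):
On the way, in this order (a step that is already met when the one before it is completed fails the run):
1. the lid pair is lifted off the sideboard as one, cap on vent lid (height (world z) of vent_lid above 0.03 m and z of cap in the frame of vent_lid below 0.027 m and horizontal distance between cap and vent_lid below 0.0045 m), for 0.2 s.
2. the vent lid is fully home in the canister with the cap still on it (horizontal distance between vent_lid and canister below 0.003 m and z of vent_lid in the frame of canister between 0.0685 and 0.0735 m and angle between the z axis of vent_lid and the z axis of canister, either way round below 0.06 rad and z of cap in the frame of vent_lid below 0.027 m and horizontal distance between cap and vent_lid below 0.0045 m), for 0.3 s.
At the end, for the whole second after the job is handed in: Vent lid seated and still: within 3 mm of the canister's axis, origin 68.5 to 73.5 mm above its origin, level to 0.06 rad, no finger on it; cap held still by the fingers alone, lower edge 60 mm or more above the vent lid's rim; canister upright within 20 mm of its start (horizontal distance between vent_lid and canister below 0.003 m and z of vent_lid in the frame of canister between 0.0685 and 0.0735 m and angle between the z axis of vent_lid and the z axis of canister, either way round below 0.06 rad and linear speed of vent_lid below 0.02 m/s and z of cap in the frame of canister above 0.155 m and linear speed of cap below 0.03 m/s and contact force between cap and the fingers above 1 N and contact force between each of cap, the fingers and vent_lid below 0.05 N and contact force between cap and canister below 0.05 N and contact force between cap and case below 0.05 N and distance of canister from where it was at the start of the episode below 0.02 m and angle between canister's own z axis and vertical below 0.06 rad); the arm keeps its last pose, push and grip.
It fails at once if the cap comes off the vent lid (by more than 10 mm) while the vent lid is not seated in the canister ((z of cap in the frame of vent_lid above 0.034 m or horizontal distance between cap and vent_lid above 0.012 m) and (horizontal distance between vent_lid and canister above 0.004 m or z of vent_lid in the frame of canister above 0.076 m or angle between the z axis of vent_lid and the z axis of canister, either way round above 0.12 rad)).
It fails at once if a lid is dropped (falls at over 0.35 m/s with no finger on either lid) (linear speed of any of vent_lid, cap above 0.35 m/s and contact force between the fingers and vent_lid below 0.02 N and contact force between the fingers and cap below 0.02 N).
It fails at once if the canister is pushed more than 20 mm or tipped (distance of canister from where it was at the start of the episode above 0.02 m or angle between canister's own z axis and vertical above 0.35 rad).
It fails at once if a bystander is pushed more than 20 mm or toppled (distance of any of knight, bishop, magnifier, pin_dish from where it was at the start of the episode above 0.02 m or angle between any of knight, bishop, magnifier, pin_dish's own z axis and vertical above 0.5 rad).
It also fails if it takes over 48 s, if anything falls off the work surface, if the arm or the gripper's body presses on something with over 40 N, if the wrist force passes 120 N, or if a joint passes its speed limit or range.

ROBOT

A 6-joint arm with a two-finger parallel gripper is mounted at the origin on the work surface. World frame = base frame: x ahead of the robot, y to its left, z up, the work surface at z = 0. Lengths are in m, angles in degrees, forces in N, time in s.
With the tool pointing down it reaches from about 0.35 to 0.875 m from the base axis. Payload 4.2 kg.
Tool frame: the origin (TCP) lies on the front face of the gripper's body, between the roots of the fingers; the fingertips stand 70 mm ahead of it and the grasp point (between the pads) lies 51 mm ahead of it (r.nose_length is the distance from the TCP to the fingertips, in m); z points along the fingers, y is the direction in which the jaws open and shut (so a half turn about z gives the same grasp; the last joint's range is limited). The gripper opens to 87 mm and grips with 3 to 60 N. Pads are 19 mm wide; open, the fingers measure 117 mm over their backs; the gripper's body (75 mm by 190 mm) begins 51 mm behind the grasp point.
Start: joints at [77.899, 22.042, 0.453, 0, -68.411, -14.817], TCP at [0.283, 0.557, 0.292] pointing down, gripper open.
Joint ranges: [-179.83, 179.83], [-69.29, 118.12], [-61.27, 80.66], [-181.25, 117.63], [-171.15, -9.14], [-177.46, 177.46]. Speed limits (degrees/s): [159.86, 159.86, 180, 180, 180, 180].

INTERFACE

Orientations are given as a 3x3 rotation matrix whose columns are the frame's x, y, z axes.
In Python, from station import telemetry, capture, order, r gives the robot as it stands.
- The arm moves only by the tool drive_tool, never from a script. Its argument "series" is a list of rows, each a list of 4 numbers: the shift along the tool's x, y, z as a fraction of full scale, then the turn about the tool's z as a fraction of full scale. In form: [[dx, dy, dz, turn], ...]. A call has 1 to 10 rows; each row is the pose to reach, as a shift and turn from the pose commanded when the call began, along the tool's axes at that moment; what a row does not reach only later rows make up. Full scale, the value 1, is 0.12 m for a shift and 2 rad for a turn. A row lasts 1/8 s, in which the tool goes at most 62.5 mm and 10.7 degrees, less where a joint would pass 70% of its speed; a pose out of reach is approached as far as the arm can. A call with a number of a shift or a turn outside -1 to 1 is refused whole. A call with a gripper value outside its range is refused whole. "fingers" is the finger opening in mm, from 0 to 87, set as the call begins (left out, the last holds). The fingers move at their own pace and stop on an object; the grip force is fixed at half the most. Time passes only in rows, so rows that repeat a pose let the fingers close. It gives the time, the measured TCP pose, the force and the opening at its end, in the units of the state.
- telemetry.sense(): the state, without advancing time (a new reading comes with each control period).
- capture(name): name is "scene" or "top" or "wrist"; returns a dict with "color" (384x512x3 uint8, blue, green, red), "fx", "fy", "cx", "cy" (pixels), "eye" and "attitude" of the camera in the world; the wrist camera has in their place "mount" (4x4, takes a point from camera to tool coordinates, whose origin is the TCP and whose axes are the flange's). Camera axes: x right, y up, looking along -z (the intrinsics and any distortion apply to the point x, -y, -z); pixel columns grow to the right and rows downward; lengths in m; the calibration is good to about 2 mm. The wrist camera is an equidistant fisheye: a pixel r from the principal point sees the ray r / f radians off the axis. A picture is of the moment at which its call begins: read the wrist's pose just before it. There is no depth.
- order.finish_job(): hands the job in, once; it reports no verdict.
The state is a dict: "time_s": time; "joints": joint angles; "joint_velocities": joint speeds; "effort": joint torques, N m; "tcp_pos": TCP position; "ee_rot": TCP orientation; "wrist_force": force on the tool from outside, world axes, zero at the start; "moment": the same for the moment, N m; "gripper_width": opening from 0.0 (shut) to 1.0 (fully open).
Only numpy, scipy, OpenCV 4.12 (cv2) and the standard library are available. Lean on these libraries where they do the work, as an engineer would, in place of code of your own. Each camera call takes 0.05 s, during which the arm holds its last target. There are 200 camera calls.

## Working session

There is one attempt and no reset: what is moved stays moved. The work goes in short steps, Python scripts to look and compute and a tool call to move; the robot and the scene stay as the last step left them, time stands still between calls to the robot, and variables do not carry over. Pictures are saved under pics/ and viewed, about 8 in all and at most 12, crops included, and the job is handed in when it is done.

Besides the shell and the picture viewer there is one more tool, called after "Call:" as name(argument=value, ...), one argument or row to a line, values as JSON. drive_tool: Moves the arm, as the interface text tells. Shift numbers are shares of 0.12 m and turn numbers shares of 2 rad, none past 1 either way. Its arguments: {"type":"object","properties":{"series":{"type":"array","items":{"type":"array","items":{"type":"number","minimum":-1,"maximum":1}}},"fingers":{"type":"number"}},"required":["series"]}

```bash
ls; mkdir -p pics
python3 - <<'E'
from station import telemetry, capture, order, r
import cv2, numpy as np
s=telemetry.sense(); print(s['time_s'],s['tcp_pos'],np.round(s['ee_rot'],3),s['gripper_width'],s['wrist_force'])
for n in ['scene','top','wrist']:
    c=capture(n); cv2.imwrite(f'pics/{n}0.png',c['color'])
    print(n,{k:np.round(v,4).tolist() for k,v in c.items() if k!='color'})
a=np.hstack([cv2.imread('pics/top0.png'),cv2.imread('pics/wrist0.png')])
E
```

```text
pics
0.0 [0.2827121  0.55690039 0.29115735] [[ 0.892 -0.453 -0.001]
 [-0.453 -0.892 -0.002]
 [ 0.     0.002 -1.   ]] 0.9964018065448764 [0.22456444 0.30367317 0.84123553]
scene {'fx': 362.1579, 'fy': 362.1579, 'cx': 252.2667, 'cy': 185.6302, 'eye': [1.278, -0.3444, 0.5826], 'attitude': [[0.5092, -0.4679, 0.7224], [0.8607, 0.2792, -0.4258], [-0.0025, 0.8385, 0.5448]]}
top {'fx': 351.785, 'fy': 351.785, 'cx': 257.6667, 'cy': 186.7826, 'eye': [0.5398, 0.0795, 0.9977], 'attitude': [[0.0204, 0.9976, -0.0668], [-0.9998, 0.0209, 0.0073], [0.0086, 0.0666, 0.9977]]}
wrist {'fx': 297.3186, 'fy': 297.3186, 'cx': 252.1132, 'cy': 191.7827, 'mount': [[0.0011, 0.956, 0.2934, 0.0806], [1.0, -0.0013, 0.0004, 0.0001], [0.0007, 0.2934, -0.956, -0.0928], [0.0, 0.0, 0.0, 1.0]]}
```

View pics/top0.png

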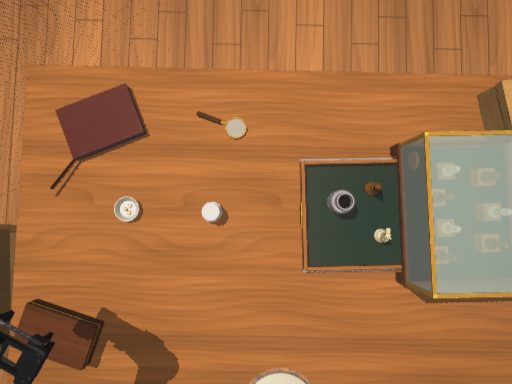

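View pics/scene0.png

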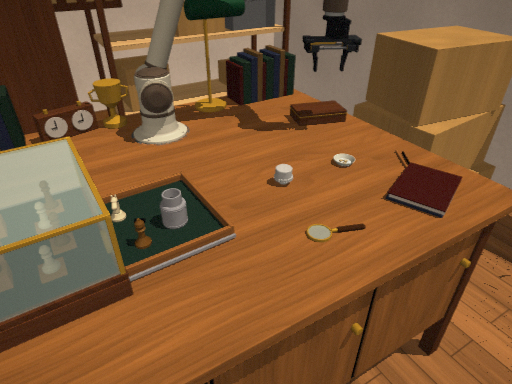

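The top view shows the lid pair at (212,212), the canister mouth at (342,201), the bishop at (374,189) and the knight at (383,236). The dish is at (127,209) and the magnifier at (236,128).

```bash
cat > h.py <<'E'
import numpy as np, cv2
from station import telemetry, capture, order, r
def tool():
    s=telemetry.sense(); return np.array(s['tcp_pos']),np.array(s['ee_rot'])
def ray(c,u,v,pose=None):
    a,b=(u-c['cx'])/c['fx'],(v-c['cy'])/c['fy']
    if 'mount' in c:
        t=np.hypot(a,b); k=np.sin(t)/t if t>1e-9 else 1
        d=np.array([a*k,-b*k,-np.cos(t)]); p,R=pose; M=np.array(c['mount'])
        return p+R@M[:3,3], R@M[:3,:3]@d
    return np.array(c['eye']),np.array(c['attitude'])@[a,-b,-1]
def hit(c,u,v,z,pose=None):
    e,d=ray(c,u,v,pose); return e+d*(z-e[2])/d[2]
def proj(c,P,pose=None):
    P=np.atleast_2d(P)
    if 'mount' in c:
        p,R=pose; M=np.array(c['mount']); q=((P-p)@R-M[:3,3])@M[:3,:3]
        x,y,z=q[:,0],-q[:,1],-q[:,2]; rr=np.hypot(x,y); t=np.arctan2(rr,z); k=t/np.maximum(rr,1e-9)
    else:
        q=(P-np.array(c['eye']))@np.array(c['attitude']); x,y,z=q[:,0],-q[:,1],-q[:,2]; k=1/z
    return np.c_[c['cx']+c['fx']*x*k,c['cy']+c['fy']*y*k]
E
python3 - <<'E'
from h import *
c=capture('top')
for n,u,v,z in [('cap',212,212,.05),('can',342,201,.101),('bishop',374,189,.06),('knight',383,236,.05),('caseTopEdgeA',427,134,.204),('caseTopEdgeB',434,298,.204),('trayA',302,160,.038),('trayB',304,271,.038),('trayC',402,270,.038)]:
    print(n,hit(c,u,v,z).round(4))
p,R=tool()
P=hit(c,212,212,.05); print(((P-p)@R)/.12)
print(telemetry.sense()['time_s'])
E
```

```text
cap [0.5329 0.1938 0.05  ]
can [ 0.568 -0.143  0.101]
bishop [ 0.6032 -0.2389  0.06  ]
knight [ 0.478  -0.2663  0.05  ]
caseTopEdgeA [ 0.7224 -0.3121  0.204 ]
caseTopEdgeB [ 0.3533 -0.3234  0.204 ]
trayA [ 0.6805 -0.0479  0.038 ]
trayB [ 0.3793 -0.0569  0.038 ]
trayC [ 0.387  -0.3218  0.038 ]
[3.22841709 1.75264626 2.01573035]
0.2
```

Call:
drive_tool(
  series=[
    [0.5,0.27,0.1,0],
    [1,0.55,0.2,0],
    [1,0.55,0.2,0],
  ],
  fingers=87,
)

```text
time_s: 0.57
tcp_pos: [0.3611, 0.441, 0.2675]
ee_rot: [[0.89, -0.456, -0.001], [-0.456, -0.89, -0.002], [-0.0, 0.003, -1.0]]
wrist_force: [0.7, 0.8, 0.6]
gripper_width: 1.0
```

Call:
drive_tool(
  series=[
    [0.5,0.27,0.1,0],
    [1,0.55,0.2,0],
    [1,0.55,0.2,0],
  ],
)

```text
time_s: 0.95
tcp_pos: [0.4381, 0.3285, 0.2435]
ee_rot: [[0.89, -0.456, -0.001], [-0.456, -0.89, -0.001], [-0.0, 0.002, -1.0]]
wrist_force: [-0.1, 0.3, 0.4]
gripper_width: 0.997
```

Call:
drive_tool(
  series=[
    [0.5,0.27,0.1,0.1],
    [1,0.55,0.2,0.2],
    [1,0.6,0.2,0.3],
    [1,0.6,0.2,0.4],
    [1,0.6,0.2,0.5],
    [1,0.6,0.2,0.55],
    [1,0.6,0.2,0.55],
  ],
)

```text
time_s: 1.82
tcp_pos: [0.5117, 0.2135, 0.2205]
ee_rot: [[0.004, -1.0, 0.001], [-1.0, -0.004, 0.001], [-0.001, -0.001, -1.0]]
wrist_force: [0.1, -0.1, 0.0]
gripper_width: 1.002
```

Run:
```python
from h import *
pose=tool(); c=capture('wrist'); cv2.imwrite('pics/w1.png',c['color'])
s=telemetry.sense();print(s['time_s'],pose[0],pose[1].round(3),np.round(s['joints'],1))
P=[.533,.194,.05]; print(proj(c,P,pose), (P-pose[0])@pose[1]/.12)
```

```text
1.875 [0.51171005 0.2134609  0.22046158] [[ 0.004 -1.     0.001]
 [-1.    -0.004  0.001]
 [-0.001 -0.001 -1.   ]] [ 39.4  18.8 -15.5   0.  -55.6 -39.1]
[[228.6847289  170.93832176]] [ 0.16368817 -0.17568891  1.42055422]
```

View pics/w1.png

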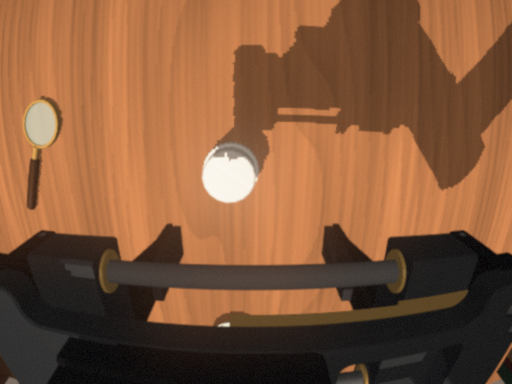

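The wrist view shows the cap disc centred at about (230,172), within 2 px of where I predicted it. I'll refine that by thresholding.

```bash
cat >> h.py <<'E'
def fitcircle(c,pose,P0,rad,name=None,n=180,span=.5,sign=-1):
    """refine a horizontal circle (centre P0, radius rad): strongest radial edge, back-projected, LSQ circle"""
    from scipy.optimize import least_squares
    g=cv2.GaussianBlur(cv2.cvtColor(c['color'],cv2.COLOR_BGR2GRAY),(0,0),1).astype(np.float32)
    P0=np.array(P0,float)
    for it in range(3):
        th=np.linspace(0,2*np.pi,n,endpoint=False); k=np.linspace(1-span,1+span,61)
        W=P0+np.stack([np.outer(np.cos(th),k)*rad,np.outer(np.sin(th),k)*rad,0*np.outer(th,k)],-1)
        q=proj(c,W.reshape(-1,3),pose).astype(np.float32).reshape(n,61,2)
        I=cv2.remap(g,q[...,0].copy(),q[...,1].copy(),cv2.INTER_LINEAR)
        d=sign*np.gradient(I,axis=1); j=d.argmax(1); ok=d.max(1)>3
        E=W[np.arange(n),j][ok]
        f=least_squares(lambda x:np.hypot(E[:,0]-x[0],E[:,1]-x[1])-x[2],[*P0[:2],rad],loss='soft_l1',f_scale=.0007)
        P0[:2]=f.x[:2]; span*=.7
    return f.x,np.median(np.abs(f.fun)),ok.sum()
E
python3 - <<'E'
from h import *
c=capture('wrist');pose=tool()
P0=hit(c,229.5,173,.05,pose);print(P0)
f=fitcircle(c,pose,P0,.025);print(f)
print((np.array([*f[0][:2],.074-.0])-pose[0])@pose[1]/.12)
g=fitcircle(capture('top'),None,[.533,.194,.05],.025);print(g)
E
```

```text
[0.53214959 0.1956142  0.05      ]
(array([0.53386515, 0.20001058, 0.02411133]), np.float64(0.00032778093196894273), np.int64(180))
[ 0.11110563 -0.18427429  1.21987686]
(array([0.53751084, 0.18620569, 0.02630756]), np.float64(0.001242951162476101), np.int64(47))
```

Call:
drive_tool(
  series=[
    [0.07,-0.09,0.25,0],
    [0.13,-0.18,0.5,0],
    [0.13,-0.18,0.5,0],
    [0.13,-0.18,0.5,0],
  ],
)

```text
time_s: 2.48
tcp_pos: [0.5336, 0.1974, 0.1612]
ee_rot: [[0.002, -1.0, 0.001], [-1.0, -0.002, 0.0], [-0.0, -0.001, -1.0]]
wrist_force: [0.3, 1.1, 0.0]
gripper_width: 1.0
```

Run:
```python
from h import *
pose=tool();c=capture('wrist')
P0=np.array([.533,.1975,.05]);print(pose[0],proj(c,P0,pose))
im=c['color'].copy()
u,v=proj(c,P0,pose)[0].astype(int)
x0,y0=u-70,v-60; cr=cv2.resize(im[y0:y0+120,x0:x0+140],None,fx=5,fy=5,interpolation=cv2.INTER_CUBIC); print(x0,y0)
th=np.linspace(0,6.283,100)
for R_,z,col in [(.025,.05,(0,0,255)),(.028,.024,(0,255,0))]:
    W=np.c_[P0[0]+R_*np.cos(th),P0[1]+R_*np.sin(th),0*th+z]
    cv2.polylines(cr,[((proj(c,W,pose)-[x0,y0]+.5)*5).astype(np.int32)],True,col,1)
cv2.imwrite('pics/w2.png',cr)
```

```text
[0.53358599 0.19735417 0.16124217] [[252.69379117 215.31307841]]
182 155
```

View pics/w2.png

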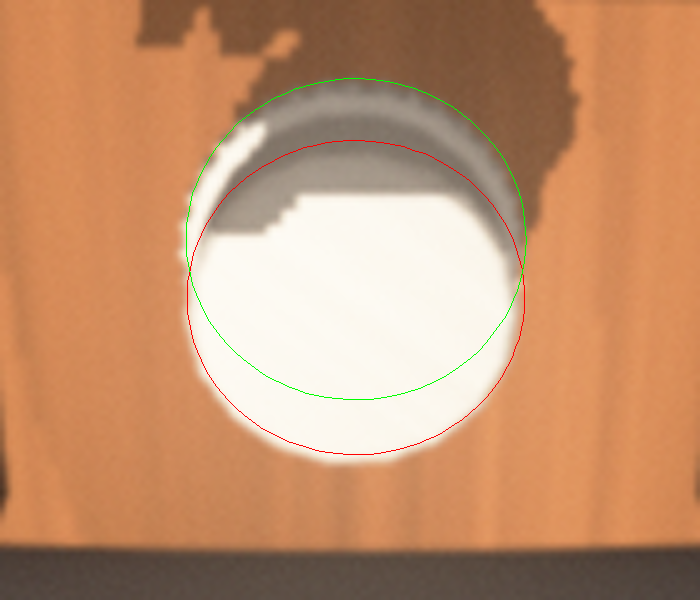

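The projected outlines sit about 1 mm off the cap and rim, towards tool −x. I'll correct for that, then descend and grip.

Call:
drive_tool(
  series=[
    [-0.01,0.0,0.2,0],
    [-0.01,0.0,0.4,0],
    [-0.01,0.0,0.55,0],
    [-0.01,0,0.65,0],
    [-0.01,0,0.7,0],
    [-0.01,0,0.73,0],
    [-0.01,0,0.73,0],
  ],
)

```text
time_s: 3.4
tcp_pos: [0.5333, 0.1982, 0.073]
ee_rot: [[0.001, -1.0, 0.001], [-1.0, -0.001, 0.0], [-0.0, -0.001, -1.0]]
wrist_force: [0.1, -0.5, -0.9]
gripper_width: 1.002
```

Call:
drive_tool(
  series=[
    [0,0,0,0],
    [0,0,0,0],
    [0,0,0,0],
    [0,0,0,0],
    [0,0,0,0],
    [0,0,0,0],
  ],
  fingers=50,
)

```text
time_s: 4.15
tcp_pos: [0.5333, 0.1981, 0.0728]
ee_rot: [[0.001, -1.0, 0.0], [-1.0, -0.001, 0.0], [-0.0, -0.0, -1.0]]
wrist_force: [0.7, 0.4, 0.1]
gripper_width: 0.633
```

Call:
drive_tool(
  series=[
    [0,0,0,0],
    [0,0,-0.02,0],
    [0,0,-0.06,0],
    [0,0,-0.15,0],
    [0,0,-0.3,0],
    [0,0,-0.5,0],
    [0,0,-0.7,0],
    [0,0,-0.85,0],
    [0,0,-0.95,0],
    [0,0,-1,0],
  ],
  fingers=40,
)

```text
time_s: 5.4
tcp_pos: [0.5331, 0.198, 0.1935]
ee_rot: [[0.001, -1.0, 0.001], [-1.0, -0.001, 0.001], [-0.001, -0.001, -1.0]]
wrist_force: [-0.3, 0.4, -2.6]
gripper_width: 0.633
```

Run:
```python
from h import *
pose=tool();c=capture('wrist');cv2.imwrite('pics/w3.png',c['color']); print(pose[0],telemetry.sense()['gripper_width'],telemetry.sense()['wrist_force'])
```

```text
[0.53313869 0.19804982 0.19347733] 0.6321698785998576 [-0.06494229  0.47168919 -1.27097917]
```

View pics/w3.png

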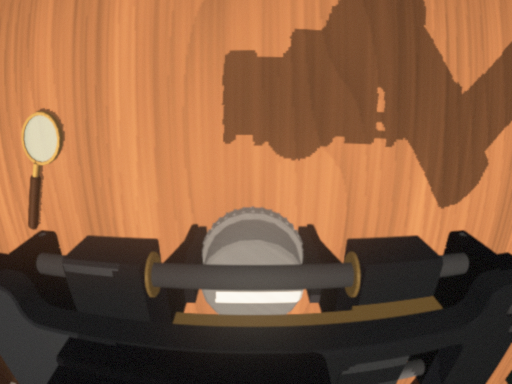

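The pair is in the gripper, with the knurled rim at (253,208–) and the cap on top. Next I move towards the canister and look at its mouth before covering it.

Call:
drive_tool(
  series=[
    [0.05,-0.02,-0.02,0],
    [0.2,-0.06,-0.05,0],
    [0.4,-0.12,-0.1,0],
    [0.65,-0.2,-0.1,0],
    [0.85,-0.25,-0.1,0],
    [0.95,-0.28,-0.1,0],
    [1,-0.29,-0.1,0],
    [1,-0.29,-0.1,0],
  ],
)

```text
time_s: 6.45
tcp_pos: [0.5681, 0.0779, 0.2046]
ee_rot: [[0.001, -1.0, -0.0], [-1.0, -0.001, 0.0], [-0.0, 0.0, -1.0]]
wrist_force: [-0.7, -0.3, -0.9]
gripper_width: 0.633
```

Call:
drive_tool(
  series=[
    [0.05,0,0,0],
    [0.2,0,0,0],
    [0.4,0,0,0],
    [0.6,0,0,0],
    [0.75,0,0,0],
    [0.83,0,0,0],
    [0.85,0,0,0],
    [0.85,0,0,0],
  ],
)

```text
time_s: 7.45
tcp_pos: [0.5683, -0.0237, 0.2046]
ee_rot: [[0.001, -1.0, 0.0], [-1.0, -0.001, 0.0], [-0.0, -0.0, -1.0]]
wrist_force: [0.1, 0.3, -2.3]
gripper_width: 0.634
```

Run:
```python
from h import *
from scipy.optimize import brentq
pose=tool();c=capture('wrist');p,R=pose;print(p,R.round(4).tolist())
# lid x in tool from rim front edge v=208 in w3
print('lid x:',brentq(lambda x:proj(c,p+R@[x+.028,0,.0488],pose)[0,1]-208,-.02,.02))
P0=np.array([.568,-.143,.101])
im=c['color'].copy(); u,v=proj(c,P0,pose)[0].astype(int); x0,y0=u-80,v-70
cr=cv2.resize(im[y0:y0+140,x0:x0+160],None,fx=5,fy=5,interpolation=cv2.INTER_CUBIC); print(u,v,x0,y0)
th=np.linspace(0,6.283,100)
for R_,z,col in [(.023,.101,(0,0,255)),(.019,.101,(0,255,0))]:
    W=np.c_[P0[0]+R_*np.cos(th),P0[1]+R_*np.sin(th),0*th+z]
    cv2.polylines(cr,[((proj(c,W,pose)-[x0,y0]+.5)*5).astype(np.int32)],True,col,1)
t=capture('top');T=t['color'].copy()[165:240,300:420];cv2.imwrite('pics/t4.png',cv2.resize(T,None,fx=6,fy=6,interpolation=cv2.INTER_CUBIC))
cv2.imwrite('pics/w4.png',cr)
```

```text
[ 0.56826447 -0.02374688  0.20464462] [[0.0012, -1.0, 0.0001], [-1.0, -0.0012, 0.0001], [-0.0001, -0.0001, -1.0]]
lid x: 0.0006930293395112703Traceback (most recent call last):
  File "<stdin>", line 8, in <module>
cv2.error: OpenCV(4.12.0) /io/opencv/modules/imgproc/src/resize.cpp:4208: error: (-215:Assertion failed) !ssize.empty() in function 'resize'
```

```bash
cat > crop.py <<'E'
from h import *
import sys
pose=tool();c=capture('wrist')
P0=np.array([float(sys.argv[1]),float(sys.argv[2]),.101])
im=c['color'].copy(); u,v=proj(c,P0,pose)[0].astype(int); x0,y0=max(u-70,0),max(v-60,0)
cr=cv2.resize(im[y0:y0+120,x0:x0+140],None,fx=5,fy=5,interpolation=cv2.INTER_CUBIC); print(pose[0],u,v,x0,y0)
th=np.linspace(0,6.283,100)
for R_,z,col in [(.023,.101,(0,0,255)),(.019,.101,(0,255,0)),(.031,.016,(255,0,0))]:
    W=np.c_[P0[0]+R_*np.cos(th),P0[1]+R_*np.sin(th),0*th+z]
    cv2.polylines(cr,[((proj(c,W,pose)-[x0,y0]+.5)*5).astype(np.int32)],True,col,1)
cv2.imwrite(sys.argv[3],cr)
E
python3 crop.py .568 -.143 pics/w4.png
```

```text
[ 0.56828574 -0.02355288  0.2046613 ] 252 45 182 0
```

View pics/w4.png

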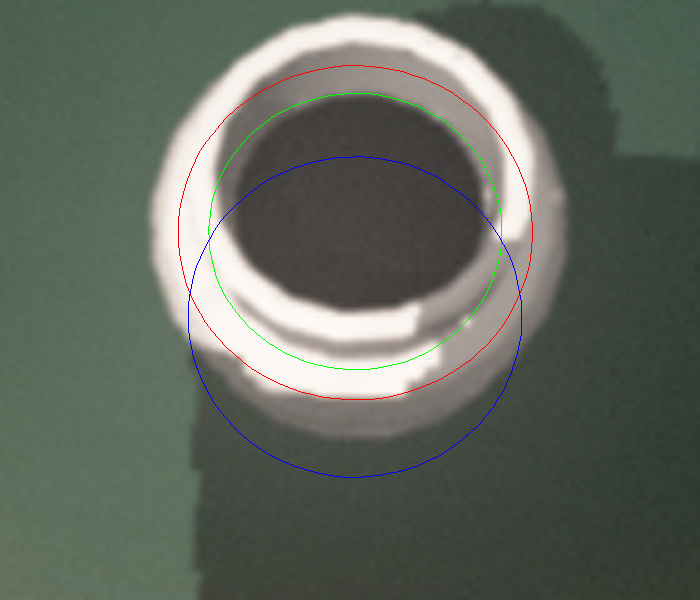

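The canister's neck ring is about 53 crop px above the overlay, so the mouth is near (0.567, −0.150). I'll move until the camera is over it and check there.

Call:
drive_tool(
  series=[
    [0.05,0,0,0],
    [0.2,0,0,0],
    [0.35,0,0,0],
    [0.45,0,0,0],
    [0.5,0,0,0],
    [0.5,0,0,0],
    [0.5,0,0,0],
  ],
)

```text
time_s: 8.43
tcp_pos: [0.5683, -0.0837, 0.2046]
ee_rot: [[0.001, -1.0, 0.0], [-1.0, -0.001, 0.0], [-0.0, -0.0, -1.0]]
wrist_force: [1.6, 0.2, -0.9]
gripper_width: 0.629
```

```bash
python3 crop.py .5672 -.150 pics/w5.png
```

```text
[ 0.56826213 -0.08374893  0.20464925] 253 125 183 65
```

View pics/w5.png

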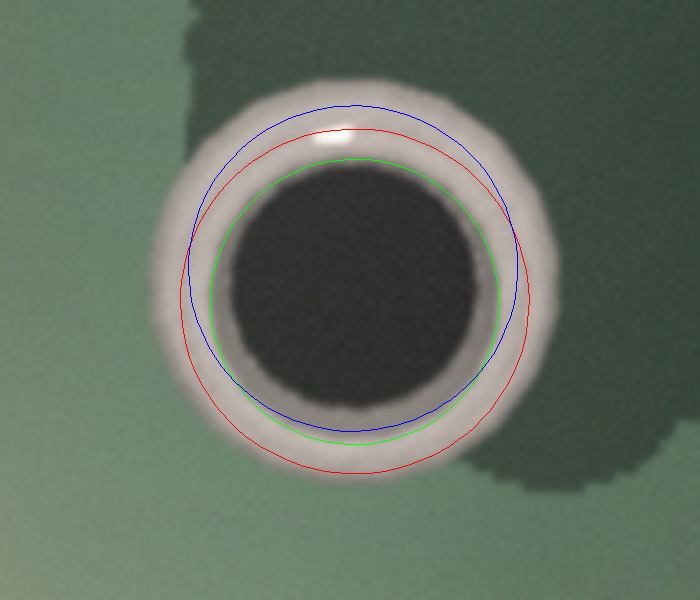

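Run:
```python
from h import *
pose=tool();c=capture('wrist')
c2=dict(c);c2['color']=np.dstack([c['color'][...,2]]*3)
for z,r_,sp,sg in [(.076,.031,.15,-1),(.101,.019,.12,1),(.101,.023,.08,-1)]:
    print(z,fitcircle(c2,pose,[.5672,-.1503,z],r_,span=sp,sign=sg))
```

```text
0.076 (array([ 0.56724168, -0.15103874,  0.03023512]), np.float64(0.0001520367822937553), np.int64(69))
0.101 (array([ 0.56737373, -0.15251146,  0.019     ]), np.float64(nan), np.int64(0))
0.101 (array([ 0.5672, -0.1503,  0.023 ]), np.float64(nan), np.int64(0))
  return _methods._mean(a, axis=axis, dtype=dtype,
  ret = ret.dtype.type(ret / rcount)
```

The fit puts the canister axis at about (0.5673, −0.1507). I'll move in line with it and then lower.

Call:
drive_tool(
  series=[
    [0.05,0.005,0,0],
    [0.2,0.008,0,0],
    [0.37,0.008,0,0],
    [0.48,0.008,0,0],
    [0.54,0.008,0,0],
    [0.557,0.008,0,0],
    [0.557,0.008,0,0],
    [0.557,0.008,0,0],
  ],
)

```text
time_s: 9.52
tcp_pos: [0.5674, -0.1504, 0.2047]
ee_rot: [[0.002, -1.0, 0.0], [-1.0, -0.002, 0.0], [-0.0, -0.0, -1.0]]
wrist_force: [0.0, -0.0, -2.8]
gripper_width: 0.633
```

Call:
drive_tool(
  series=[
    [0,0,0.03,0],
    [0,0,0.08,0],
    [0,0,0.13,0],
    [0,0,0.18,0],
    [0,0,0.22,0],
    [0,0,0.25,0],
    [0,0,0.28,0],
    [0,0,0.28,0],
  ],
)

```text
time_s: 10.52
tcp_pos: [0.5672, -0.1508, 0.1707]
ee_rot: [[0.001, -1.0, -0.001], [-1.0, -0.001, 0.0], [-0.0, 0.001, -1.0]]
wrist_force: [0.3, -0.0, -2.6]
gripper_width: 0.631
```

Call:
drive_tool(
  series=[
    [0,0,0.015,0],
    [0,0,0.03,0],
    [0,0,0.045,0],
    [0,0,0.06,0],
    [0,0,0.07,0],
    [0,0,0.08,0],
    [0,0,0.08,0],
  ],
)

```text
time_s: 11.4
tcp_pos: [0.5673, -0.1508, 0.1613]
ee_rot: [[0.001, -1.0, -0.0], [-1.0, -0.001, -0.0], [0.0, 0.0, -1.0]]
wrist_force: [-0.5, 0.2, -1.6]
gripper_width: 0.635
```

Call:
drive_tool(
  series=[
    [0,0,0.005,0],
    [0,0,0.01,0],
    [0,0,0.014,0],
    [0,0,0.018,0],
    [0,0,0.018,0],
  ],
)

```text
time_s: 12.02
tcp_pos: [0.5674, -0.1508, 0.1598]
ee_rot: [[0.001, -1.0, 0.0], [-1.0, -0.001, -0.0], [0.0, -0.0, -1.0]]
wrist_force: [-1.7, 0.4, 1.8]
gripper_width: 0.632
```

Call:
drive_tool(
  series=[
    [0,0,0.006,0],
    [0,0,0.01,0],
    [0,0,0.01,0],
  ],
)

```text
time_s: 12.4
tcp_pos: [0.5674, -0.1508, 0.1597]
ee_rot: [[0.002, -1.0, 0.001], [-1.0, -0.002, -0.001], [0.001, -0.001, -1.0]]
wrist_force: [-3.4, 1.6, 8.4]
gripper_width: 0.634
```

The lid seats firmly at the predicted height. I'll ease the press, hold, then open.

Call:
drive_tool(
  series=[
    [0,0,-0.008,0],
    [0,0,-0.01,0],
    [0,0,-0.01,0],
    [0,0,-0.01,0],
  ],
)

```text
time_s: 12.9
tcp_pos: [0.5674, -0.1508, 0.1597]
ee_rot: [[0.001, -1.0, 0.0], [-1.0, -0.001, -0.0], [0.0, -0.0, -1.0]]
wrist_force: [-3.5, 1.0, 5.8]
gripper_width: 0.63
```

Call:
drive_tool(
  series=[
    [0,0,0,0],
    [0,0,0,0],
    [0,0,0,0],
    [0,0,0,0],
    [0,0,0,0],
  ],
  fingers=75,
)

```text
time_s: 13.52
tcp_pos: [0.5674, -0.1508, 0.1592]
ee_rot: [[0.001, -1.0, 0.0], [-1.0, -0.001, -0.0], [0.0, -0.0, -1.0]]
wrist_force: [-0.5, -0.7, -0.5]
gripper_width: 0.857
```

Call:
drive_tool(
  series=[
    [0,0,-0.05,0],
    [0,0,-0.15,0],
    [0,0,-0.3,0],
    [0,0,-0.5,0],
    [0,0,-0.6,0],
    [0,0,-0.6,0],
    [0,0,-0.6,0],
  ],
)

```text
time_s: 14.4
tcp_pos: [0.5668, -0.1507, 0.2305]
ee_rot: [[0.001, -1.0, -0.002], [-1.0, -0.001, 0.0], [-0.0, 0.002, -1.0]]
wrist_force: [0.2, 0.6, -0.6]
gripper_width: 0.865
```

Run:
```python
from h import *
pose=tool();c=capture('wrist');im=c['color'].copy();print(pose[0])
th=np.linspace(0,6.283,100)
P0=np.array([.5674,-.1508])
big=cv2.resize(im,None,fx=3,fy=3,interpolation=cv2.INTER_CUBIC)
for R_,z,col in [(.025,.137,(0,0,255)),(.028,.111,(0,255,0)),(.031,.076,(255,0,0))]:
    W=np.c_[P0[0]+R_*np.cos(th),P0[1]+R_*np.sin(th),0*th+z]
    cv2.polylines(big,[((proj(c,W,pose)+.5)*3).astype(np.int32)],True,col,1)
u,v=(proj(c,[.5674,-.1508,.12],pose)[0]*3).astype(int);print(u,v)
cv2.imwrite('pics/w6.png',big[max(v-300,0):v+250,u-350:u+350])
```

```text
[ 0.56683423 -0.15067823  0.23049052]
752 646
```

View pics/w6.png

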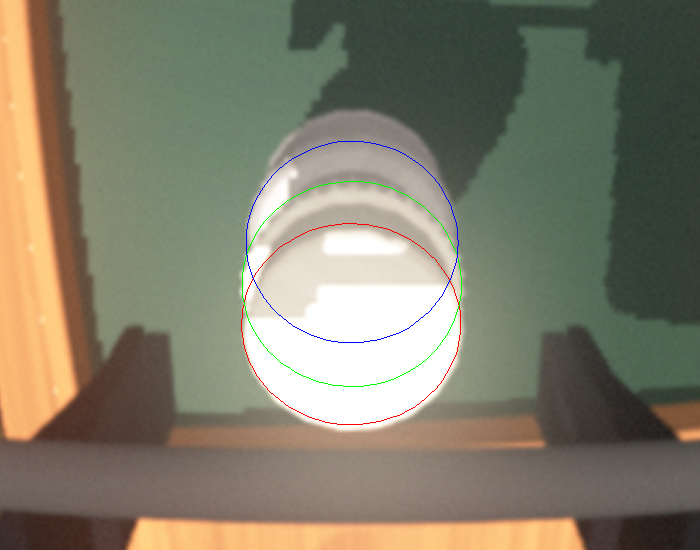

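The rim and cap match the overlays drawn for the fully home position, with the cap centred over the lid. Next I grip the cap alone, with the tips about 4 mm above the rim.

Call:
drive_tool(
  series=[
    [0,-0.004,0.08,0],
    [0,-0.004,0.18,0],
    [0,-0.004,0.28,0],
    [0,-0.004,0.34,0],
    [0,-0.004,0.37,0],
    [0,-0.004,0.38,0],
    [0,-0.004,0.38,0],
    [0,-0.004,0.38,0],
  ],
)

```text
time_s: 15.45
tcp_pos: [0.568, -0.1508, 0.1861]
ee_rot: [[0.001, -1.0, 0.001], [-1.0, -0.001, -0.0], [0.0, -0.001, -1.0]]
wrist_force: [-0.4, -0.3, 0.5]
gripper_width: 0.858
```

Call:
drive_tool(
  series=[
    [0,0,0,0],
    [0,0,0,0],
    [0,0,0,0],
    [0,0,0,0],
    [0,0,0,0],
    [0,0,0,0],
    [0,0,0,0],
  ],
  fingers=35,
)

```text
time_s: 16.32
tcp_pos: [0.5678, -0.1508, 0.1857]
ee_rot: [[0.001, -1.0, -0.0], [-1.0, -0.001, -0.0], [0.0, 0.0, -1.0]]
wrist_force: [0.7, 0.6, 0.2]
gripper_width: 0.556
```

The opening is about 48 mm, so the jaws are on the 50 mm cap. Lifting slowly.

Call:
drive_tool(
  series=[
    [0,0,-0.01,0],
    [0,0,-0.03,0],
    [0,0,-0.06,0],
    [0,0,-0.1,0],
    [0,0,-0.16,0],
    [0,0,-0.22,0],
    [0,0,-0.3,0],
    [0,0,-0.4,0],
    [0,0,-0.5,0],
    [0,0,-0.5,0],
  ],
)

```text
time_s: 17.58
tcp_pos: [0.5684, -0.1508, 0.2473]
ee_rot: [[0.001, -1.0, 0.003], [-1.0, -0.001, -0.0], [0.0, -0.003, -1.0]]
wrist_force: [0.2, 0.3, -0.9]
gripper_width: 0.556
```

Call:
drive_tool(
  series=[
    [0,0,-0.06,0],
    [0,0,-0.15,0],
    [0,0,-0.25,0],
    [0,0,-0.33,0],
    [0,0,-0.38,0],
    [0,0,-0.4,0],
    [0,0,-0.4,0],
    [0,0,-0.4,0],
    [0,0,-0.4,0],
  ],
)

```text
time_s: 18.7
tcp_pos: [0.5677, -0.1508, 0.2933]
ee_rot: [[0.001, -1.0, -0.001], [-1.0, -0.001, 0.0], [-0.0, 0.001, -1.0]]
wrist_force: [0.4, -0.8, -0.3]
gripper_width: 0.556
```

Run:
```python
from h import *
s=telemetry.sense();print(s['time_s'],s['tcp_pos'],s['gripper_width'],s['wrist_force'],np.abs(s['joint_velocities']).max())
c=capture('scene');w=capture('wrist')
u,v=proj(c,[.5674,-.1508,.15])[0].astype(int);print(u,v)
a=cv2.resize(c['color'][max(v-75,0):v+75,max(u-65,0):u+65],None,fx=3,fy=3,interpolation=cv2.INTER_CUBIC)[:450]
b=cv2.resize(w['color'][50:350,130:380],None,fx=1.5,fy=1.5)
a=cv2.resize(a,(390,450))
cv2.imwrite('pics/f.png',np.hstack([a,b]))
```

```text
18.7 [ 0.56772292 -0.1507699   0.29329902] 0.5562364443455364 [ 0.38392535 -0.81908004 -0.27374306] 0.23076546236599688
167 175
```

View pics/f.png

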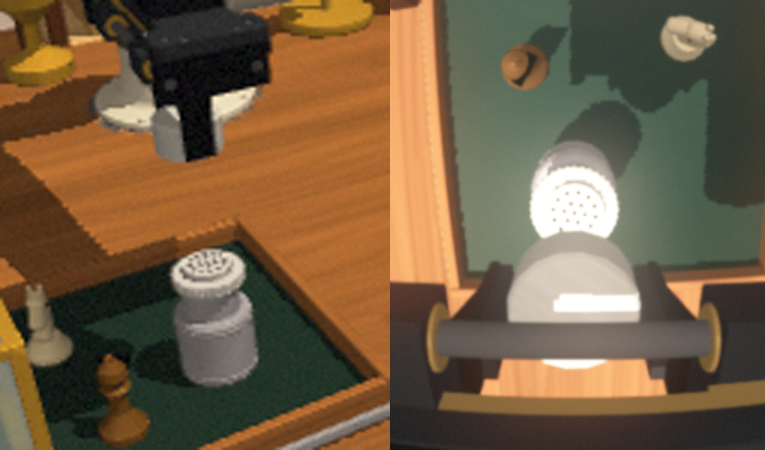

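The vent lid sits level on the canister with its holes uncovered. The cap is in the gripper about 107 mm above the rim, and the chess pieces are standing. I'll let the arm settle and hand in.

Call:
drive_tool(
  series=[
    [0,0,0,0],
    [0,0,0,0],
    [0,0,0,0],
    [0,0,0,0],
    [0,0,0,0],
  ],
)

```text
time_s: 19.42
tcp_pos: [0.5678, -0.1508, 0.2937]
ee_rot: [[0.001, -1.0, 0.0], [-1.0, -0.001, 0.0], [-0.0, -0.0, -1.0]]
wrist_force: [-0.4, -0.4, -0.2]
gripper_width: 0.555
```

```bash
python3 -c "
from station import telemetry,order
print(telemetry.sense()['gripper_width']);print(order.finish_job())"
```

```text
0.5550178171484571
the job is handed in; nothing more can be done
None
```

The job is done and handed in at about 19.4 s of the 48 s allowed. No verdict was reported.

- **Pick and seat:** I picked up the lid pair by the vent lid's rim with the cap riding on it. I then lowered it onto the canister until it met firm contact of about 8 N, at the height I had predicted for fully home.
- **Uncover:** I gripped the cap alone and lifted it off. It is held at rest about 107 mm above the vent lid's rim.

**Last checks:** The final pictures show the vent lid level on the canister with its holes uncovered and the cap in the jaws. The opening stayed at about 48 mm, and the knight and bishop were standing. In the picture after release, the lid and cap outlines lay within about 1 mm of the fully home position. I did not re-measure the canister's final position or look again at the dish and magnifier after the lid went on.

**One disagreement:** My first estimate of the canister's position, from the top camera, was about 8 mm off the close-up wrist view. I used the wrist view.

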